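# Set out the millstone dressing kit

### The job

Set out the dressing kit for the two millstones: stand the brass cap over the eye in the middle of the pale stone; lay the black rubbing block flat on the bench half-way between the two stones, its long side at right angles to the line joining their centres, and put the green block squarely on top of it with the edges lined up. Stand the red tin upright on the bench on that same line, carried on past the dark stone (so that the dark stone is between the tin and everything else), with a gap of 3 cm between tin and stone. Leave the bottle, the hammer and the mug where they are, and let go of everything.

Things in the scene. Friction and masses are not known exactly. Their poses are not given: they have to be found in the camera images.
- pale_stone: Pale cream millstone with black strokes on its face. Fixed. Disc of 120 mm diameter, 35 mm high. Origin: centre of its underside, on the bench, under the eye (the dark 30 mm spot at its middle, drawn flush: the face is flat there). Its own y axis lies along the straight line through the centres of the two stones, its x axis across that line; the two centres are always 280 mm apart, and which stone is on the left changes.
- dark_stone: Dark grey, nearly black millstone with white strokes on its face. Fixed. Disc of 120 mm diameter, 35 mm high. Origin: centre of its underside, on the bench, under the eye (the dark 30 mm spot at its middle, drawn flush: the face is flat there). Its own y axis lies along the straight line through the centres of the two stones, its x axis across that line; the two centres are always 280 mm apart, and which stone is on the left changes.
- black_block_center (a point): Black abrasive rubbing block, loose, flat on the bench at the start, 70 mm long (its x axis), 40 mm wide (y), 30 mm high (z), 0.19 kg; this point is its centre, 15 mm above its underside.
- green_block_center (a point): Green abrasive rubbing block, loose, flat on the bench at the start, 70 mm long (its x axis), 40 mm wide (y), 30 mm high (z), 0.19 kg; this point is its centre, 15 mm above its underside.
- cap_center (a point): Brass eye cap, a loose plain upright cylinder with a chamfered top, 46 mm diameter, 36 mm high, flat underside with no spigot, 0.3 kg; this point is its centre, 18 mm above its underside.
- tin_center (a point): Red tin with a darker red lid, closed, a loose upright cylinder, 50 mm diameter, 45 mm high, 0.14 kg; this point is its centre, 22.5 mm above its underside.
- bottle_center (a point): Blue water bottle, upright, 66 mm diameter, 170 mm high, a bystander on the right of the bench; this point is half-way up it. Leave it alone.
- hammer_center (a point): Mason's hammer lying on the bench beyond the stones, a bystander: wooden handle along y, 230 mm, dark steel head 85 x 40 x 40 mm; overall 260 mm long, 40 mm high; this point is 20 mm above the bench, 85 mm from the end of its head. Leave it alone.
- mug_center (a point): White mug, upright, 76 mm diameter, 85 mm high, with a handle, a bystander on the left of the bench; this point is half-way up it. Leave it alone.
Mind the look-alikes: they are no part of the job. What is meant by the part that bears cap_center is not blue, and is the larger of those in its own colour.

How it is judged (in metres and radians):
At the end, for the whole second after the job is handed in: At rest. Cap on pale stone, 10 mm. Black block flat, half-way to 15 mm along and across the line, square to 0.2 rad. Green on black: 10 mm, 0.17 rad. Tin upright past the dark stone, 15 mm off the line at most, centre 100-130 mm from the stone's centre. All flat or upright to 0.1 rad (x of black_block_center in the frame of pale_stone between -0.015 and 0.015 m and horizontal distance between black_block_center and pale_stone below 0.155 m and horizontal distance between black_block_center and dark_stone below 0.155 m and angle between the x axis of black_block_center and the x axis of pale_stone, either way round below 0.2 rad and height (world z) of black_block_center between 0.009 and 0.021 m and angle between each of black_block_center, green_block_center, cap_center, tin_center's own z axis and vertical below 0.1 rad and horizontal distance between green_block_center and black_block_center below 0.01 m and angle between the x axis of green_block_center and the x axis of black_block_center, either way round below 0.17 rad and height (world z) of green_block_center between 0.039 and 0.051 m and horizontal distance between cap_center and pale_stone below 0.01 m and height (world z) of cap_center between 0.047 and 0.059 m and x of tin_center in the frame of dark_stone between -0.015 and 0.015 m and horizontal distance between tin_center and dark_stone between 0.1 and 0.13 m and horizontal distance between tin_center and pale_stone above 0.35 m and height (world z) of tin_center between 0.0165 and 0.0285 m and linear speed of each of black_block, green_block, cap, tin below 0.02 m/s); the robot touches nothing.
It fails at once if the bottle is moved more than 30 mm (distance of bottle_center from where it was at the start of the episode above 0.03 m).
It fails at once if the hammer is moved more than 30 mm (distance of hammer_center from where it was at the start of the episode above 0.03 m).
It fails at once if the mug is moved more than 30 mm (distance of mug_center from where it was at the start of the episode above 0.03 m).
It also fails if it takes over 96 s, if anything falls off the work surface, if the arm or the gripper's body presses on something with over 40 N, if the wrist force passes 120 N, or if a joint passes its speed limit or range.

### The arm

A 7-joint arm with a two-finger parallel gripper is mounted at the origin on the work surface. World frame = base frame: x ahead of the robot, y to its left, z up, the work surface at z = 0. Lengths are in mm, angles in rad, forces in N, time in s.
With the tool pointing down it reaches from about 400 to 850 mm from the base axis. Payload 4.5 kg.
Tool frame: the origin (TCP) lies midway between the tips of the shut fingers; the grasp point (between the pads) lies 19 mm behind it; z points along the fingers, y is the line along which they close (so a half turn about z gives the same grasp; the last joint's range is limited). The gripper opens to 88 mm and grips with 3 to 60 N. Pads are 18 mm wide; open, the fingers measure 123 mm over their backs; the gripper's body (75 mm by 187 mm) begins 45 mm behind the grasp point.
Start: joints at [-1.236, 0.689, -0.195, 1.565, 0.157, 0.902, -0.215], TCP at [185.158, 596.97, 204.843] pointing down, gripper open.
Joint ranges: [-3.01, 3.01], [-0.46, 2.08], [-1.47, 1.51], [0.13, 2.56], [-1, 4.14], [0.04, 2.09], [-2.66, 2.66]. Speed limits (rad/s): [2.57, 2.57, 3.14, 3.14, 3.14, 3.14, 3.14].

### API

Orientations are given as a unit quaternion [x, y, z, w].
In Python, from bench import manip gives the robot as it stands.
- The arm moves only by the tool servo_tool, never from a script. Its argument "series" is a list that holds one entry, the list of rows, each a list of 5 numbers: the shift along the tool's x, y, z in mm, then the turn about the tool's z in degrees, then the opening in per cent of the stroke, from 0 (shut) to 100 (fully open). In form: [[[dx, dy, dz, yaw, gripper], ...]]. A call has 1 to 20 rows; each row is the pose to reach, as a shift and turn from the pose commanded when the call began, along the tool's axes at that moment; what a row does not reach only later rows make up. A row lasts 1/10 s, in which the tool goes at most 50 mm and 8.59 degrees, less where a joint would pass 70% of its speed; a pose out of reach is approached as far as the arm can. A call with a gripper value outside its range is refused whole. The fingers move at their own pace and stop on an object; the grip force is fixed at half the most. Time passes only in rows, so rows that repeat a pose let the fingers close. It gives the time, the measured TCP pose, the force, the opening and the grip force at its end, in the units of the state.
- manip.observe(): the state, without advancing time (a new reading comes with each control period).
- manip.read_camera(name): name is "side" or "top" or "wrist"; returns a dict with "img" (480x640x3 uint8, red, green, blue), "fx", "fy", "cx", "cy" (pixels), "R" (3x3) and "t" (3): a world point X has camera coordinates R X + t. Camera axes: x right, y down, z forward; pixel columns grow to the right and rows downward; lengths in mm; the calibration is good to about 2 mm. A picture is of the moment at which its call begins. There is no depth.
- manip.sign_off(): hands the job in; it is judged then, once.
Trained networks look in the newest picture that a camera, given by its name, has taken for a name from the list of things; names that differ only in an ending like _2 or _b are one class to them, and where a whole thing is asked for, a point or a joint stands for the part that bears it (a point fixed in the world has none). Each returns a list of dicts, best first, with "conf" (0 to 1); they miss things now and then, are a little off and sometimes report something else, mostly with a low value. They report only what shows in the picture. A call takes as long as a camera call. They do not tell look-alikes from the thing itself.
- manip.outline_of(label, camera): "mask" (480x640 bool, what is visible of it) and "rect" ([left, top, width, height] in pixels, round what is visible of it).
- manip.landmark_of(label, camera): "position" ([column, row] in pixels: a listed point, or the origin of a listed thing).
The state is a dict: "time": time; "joint_positions": joint angles; "qvel": joint speeds; "joint_torque": joint torques, N m; "ee_pos": TCP position; "tool_rot": TCP orientation; "force": force on the tool from outside, world axes, zero at the start; "moment": the same for the moment, N m; "width": finger opening in mm; "finger_force": force on a finger pad.
Only numpy, scipy, OpenCV 4.12 (cv2) and the standard library are available. Lean on these libraries where they do the work, as an engineer would, in place of code of your own. Each camera call takes 0.05 s, during which the arm holds its last target. There are 200 camera calls.

## Working session

There is one attempt and no reset: what is moved stays moved. The work goes in short steps, Python scripts to look and compute and a tool call to move; the robot and the scene stay as the last step left them, time stands still between calls to the robot, and variables do not carry over. Pictures are saved under pics/ and viewed, at most 14 in all, crops included, and the job is handed in when it is done.

Besides the shell and the picture viewer there is one more tool, called after "Request:" as a command line: name --argument value ..., lists and objects as JSON in quotes. servo_tool: Moves the arm, as the interface text tells. Its arguments: {"type":"object","properties":{"series":{"type":"array"}},"required":["series"]}

```bash
mkdir -p pics; ls; python3 - <<'E'
from bench import manip
import cv2
for c in ("top","side"):
    r=manip.read_camera(c); cv2.imwrite(f"pics/{c}0.png",r["img"][:,:,::-1])
    print(c,r["fx"],r["fy"],r["cx"],r["cy"],r["R"],r["t"])
    for n in ["pale_stone","dark_stone","black_block_center","green_block_center","cap_center","tin_center","bottle_center","hammer_center","mug_center"]:
        print(n,[([round(float(v)) for v in d["position"]],round(d["conf"],2)) for d in manip.landmark_of(n,c)])
s=manip.observe(); print(s["ee_pos"],s["tool_rot"],s["width"],s["time"])
E
```

```text
pics
top 529.3468780710149 529.3468780710149 324.39814542633377 240.79043085880616 [[ 1.70420760e-02 -9.99854368e-01  9.00493913e-04]
 [-9.77919411e-01 -1.68558059e-02 -2.08301483e-01]
 [ 2.08286326e-01  2.66927923e-03 -9.78064252e-01]] [  -9.6217201   532.87668079 1510.94360184]
pale_stone [([292, 225], 0.67)]
dark_stone [([385, 229], 0.96)]
black_block_center [([358, 272], 0.72)]
green_block_center [([297, 277], 0.88)]
cap_center [([305, 166], 0.72), ([389, 298], 0.61), ([423, 301], 0.54), ([417, 332], 0.42)]
tin_center [([384, 227], 0.49), ([225, 295], 0.48)]
bottle_center [([494, 252], 0.61)]
hammer_center [([305, 165], 0.85)]
mug_center [([169, 245], 0.57)]
side 512.560871706723 512.560871706723 314.8520292898752 243.09114118856405 [[ 0.79384382 -0.60811556 -0.00273079]
 [-0.31520162 -0.40762072 -0.85702584]
 [ 0.52005762  0.68120541 -0.5152662 ]] [-427.67545346  223.15958611  919.22806902]
pale_stone [([315, 240], 0.83)]
dark_stone [([389, 294], 0.89), ([314, 242], 0.73)]
black_block_center [([307, 296], 0.73)]
green_block_center [([261, 262], 0.68)]
cap_center [([306, 334], 0.9), ([332, 362], 0.87)]
tin_center [([196, 234], 0.57)]
bottle_center [([488, 364], 0.67)]
hammer_center [([371, 219], 0.69)]
mug_center [([213, 187], 0.83)]
[185.16963268 596.98385054 204.86033663] [ 1.49831378e-01  9.88711562e-01  6.92882536e-05 -3.39895857e-07] 88.2928931832176 1.0
```

View pics/top0.png

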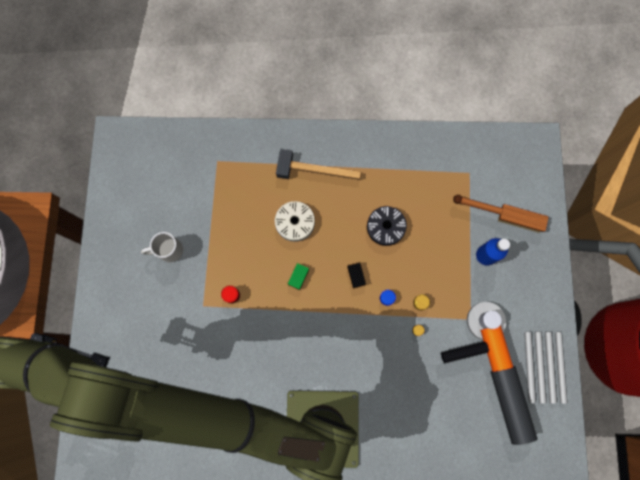

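View pics/side0.png

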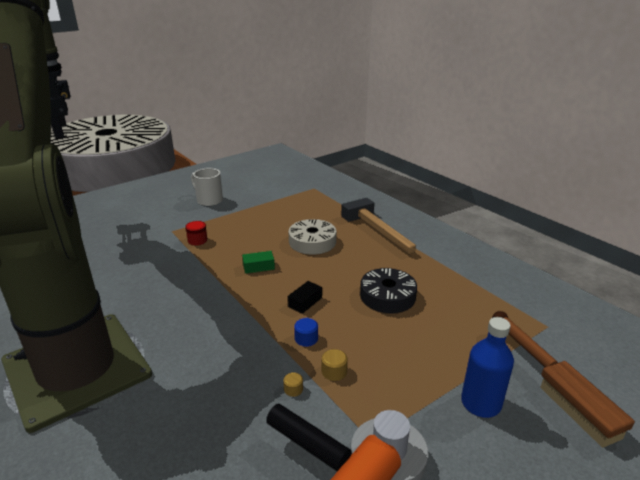

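The top view shows pale stone (294,220), dark stone (387,225), red tin (230,294), green block (299,276) and black block (357,275). There are three candidates for the cap: blue cylinder (388,298), large brass (422,301) and small brass (419,330). The large brass one, side (334,364), fits: it is not blue, and it is the larger of the two brass ones. I'll confirm that in an enlarged crop and triangulate.

```bash
cat > h.py <<'E'
import numpy as np, cv2
from scipy.optimize import least_squares
def cam(r): return np.array([[r["fx"],0,r["cx"]],[0,r["fy"],r["cy"]],[0,0,1]]),np.array(r["R"]),np.array(r["t"])
def ray(r,p):
    K,R,t=cam(r); return -R.T@t, R.T@np.linalg.inv(K)@np.array([p[0],p[1],1.])
def atz(r,p,z):
    o,d=ray(r,p); return o+d*(z-o[2])/d[2]
def proj(r,X):
    K,R,t=cam(r); c=(R@np.atleast_2d(X).T).T+t; q=(K@c.T).T; return q[:,:2]/q[:,2:]
def tri(obs):
    A=0;b=0
    for r,p in obs:
        o,d=ray(r,p); d=d/np.linalg.norm(d); P=np.eye(3)-np.outer(d,d); A=A+P; b=b+P@o
    X=np.linalg.solve(A,b)
    return X,[np.round(proj(r,X)[0]-p,1) for r,p in obs]
def sol(kind,c,yaw,s):
    # points of convex solid. s: (diam,h) or (l,w,h), centre c (x,y, z bottom)
    if kind=="cyl":
        a=np.linspace(0,2*np.pi,48,endpoint=False); q=np.c_[np.cos(a),np.sin(a)]*s[0]/2; h=s[1]
    else:
        q=np.array([[1,1],[1,-1],[-1,-1],[-1,1]])*np.array(s[:2])/2; h=s[2]
        q=q@np.array([[np.cos(yaw),np.sin(yaw)],[-np.sin(yaw),np.cos(yaw)]])
    return np.r_[np.c_[q,0*q[:,:1]],np.c_[q,0*q[:,:1]+h]]+c
def iou_fit(views,kind,c0,yaw0,s,free_z=False):
    # views: [(r,mask)] ; fit position (and yaw) by hull silhouette overlap
    from scipy.optimize import minimize
    def f(v):
        L=0
        for r,m in views:
            P=proj(r,sol(kind,np.array([v[0],v[1],v[2] if free_z else c0[2]]),v[3],s))
            im=np.zeros(m.shape,np.uint8); h=cv2.convexHull(np.float32(P))
            cv2.fillConvexPoly(im,np.int32(np.round(h*256)),255,cv2.LINE_AA,8)
            g=im/255.; L+=np.abs(g-m).sum()/max(m.sum(),1)
        return L
    best=None
    for y in ([yaw0] if kind=="cyl" else yaw0+np.array([-.5,-.2,0.1,.4])):
        x0=np.array([c0[0],c0[1],c0[2],y]); S=np.vstack([x0]+[x0+e for e in np.diag([6,6,6,.2])])
        q=minimize(f,x0,method="Nelder-Mead",options=dict(initial_simplex=S,xatol=.05,fatol=1e-4,maxiter=400))
        if best is None or q.fun<best.fun: best=q
    return best.x,best.fun
E
python3 - <<'E'
from h import *; from bench import manip
T=manip.read_camera("top");S=manip.read_camera("side")
a=cv2.resize(T["img"][280:350,370:450],(480,420),interpolation=cv2.INTER_CUBIC)
b=cv2.resize(S["img"][310:410,270:360],(300,333),interpolation=cv2.INTER_CUBIC)
c=np.zeros((420,790,3),np.uint8);c[:,:480]=a;c[:333,485:785]=b
cv2.imwrite("pics/crop.png",c[:,:,::-1])
pts={"pale eye":((294.5,220),(312.5,230)),"dark eye":((387,225),(389.5,283)),"cap":((422,301),(334,364)),"tin":((230,294),(196,233)),"green":((299,276),(258.5,262)),"black":((357,275),(306,297)),"blue":((388,298),(306.5,332)),"small":((419,330),(293,385))}
for n,(p,q) in pts.items():
    X,e=tri([(T,p),(S,q)]); print(n,np.round(X),e)
E
```

```text
pale eye [601.  91.  34.] [array([ 0.1, -0.1]), array([-0.1,  0. ])]
dark eye [ 590. -189.   35.] [array([ 0.2, -0.3]), array([-0.5,  0.1])]
cap [ 361. -291.   19.] [array([-0.4,  0.8]), array([ 1.4, -0.3])]
tin [374. 277.  21.] [array([-0. ,  0.1]), array([ 0.1, -0. ])]
green [432.  74.  15.] [array([-0.1,  0.2]), array([ 0.2, -0. ])]
black [ 439. -100.   15.] [array([ 0., -0.]), array([-0.1,  0. ])]
blue [ 371. -192.   18.] [array([ 0.1, -0.1]), array([-0.2,  0. ])]
small [ 278. -282.   14.] [array([-0.2,  0.4]), array([ 0.7, -0.2])]
```

View pics/crop.png

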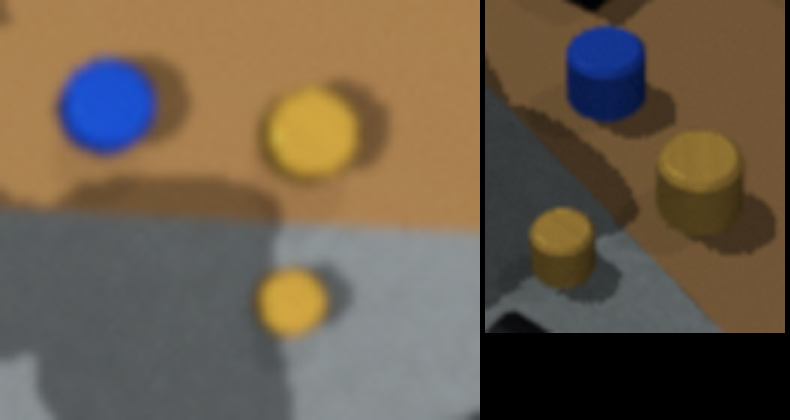

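The crop confirms it: the large brass cylinder, right of the blue one, is the cap, and the small brass one is at the lower left. Next I'll fit silhouettes in both views for sub-pixel poses.

```bash
cat > fit.py <<'E'
from h import *; from bench import manip
O={"pale_stone":("cyl",(601,91),(120,35)),"dark_stone":("cyl",(590,-189),(120,35)),"cap_center":("cyl",(361,-291),(46,36)),"tin_center":("cyl",(374,277),(50,45)),
"green_block_center":("box",(432,74),(70,40,30)),"black_block_center":("box",(439,-100),(70,40,30))}
def pick(n,c,r,X):
    p=proj(r,X)[0]; m=[(d["mask"],d["conf"]) for d in manip.outline_of(n,c)]
    m=[(k,f) for k,f in m if k.sum()>20 and np.hypot(*(np.argwhere(k).mean(0)[::-1]-p))<12]
    return max(m,key=lambda a:a[1])[0].astype(float) if m else None
if __name__=="__main__":
    R={c:manip.read_camera(c) for c in("top","side")}
    for n,(k,xy,s) in O.items():
        c0=np.array([*xy,0.]); V=[]
        for c in R:
            m=pick(n,c,R[c],c0+[0,0,s[-1]/2])
            if m is None: print(n,c,"missing"); continue
            V.append((R[c],m))
        for nm,vv in (("both",V),*[(i,[v]) for i,v in enumerate(V)]):
            x,f=iou_fit(vv,k,c0,0 if k=="cyl" else 0.8,s,free_z=nm=="both"); print(n,nm,np.round(x,2),round(f,3))
E
python3 fit.py
```

```text
pale_stone both [ 6.0231e+02  9.3390e+01 -6.8200e+00  2.0000e-01] 0.233
pale_stone 0 [ 6.0064e+02  9.2100e+01 -1.7900e+00  1.2000e-01] 0.063
pale_stone 1 [6.0141e+02 9.3970e+01 8.1000e-01 1.3000e-01] 0.177
dark_stone both [ 5.9322e+02 -1.8646e+02 -4.0500e+00  1.2000e-01] 0.201
dark_stone 0 [ 5.9389e+02 -1.8706e+02  4.4600e+00 -6.0000e-02] 0.101
dark_stone 1 [ 5.9078e+02 -1.8576e+02 -2.3700e+00  7.0000e-02] 0.105
cap_center both [ 3.6346e+02 -2.8709e+02 -5.1000e+00  7.0000e-02] 0.586
cap_center 0 [ 3.6069e+02 -2.8926e+02  1.0900e+00 -6.0000e-02] 0.345
cap_center 1 [ 3.6310e+02 -2.8669e+02  1.7000e-01 -5.0000e-02] 0.257
tin_center both [ 3.7329e+02  2.7579e+02 -1.7900e+00  1.3000e-01] 0.36
tin_center 0 [ 3.7318e+02  2.7482e+02 -1.3600e+00  2.8000e-01] 0.21
tin_center 1 [ 3.7336e+02  2.7676e+02 -2.6700e+00  1.3000e-01] 0.152
green_block_center both [431.43  78.57  -4.13  -0.48] 0.445
green_block_center 0 [432.43  76.63 -19.1    2.72] 0.235
green_block_center 1 [430.64  77.48 -31.99   2.63] 0.208
black_block_center both [ 4.3976e+02 -9.4480e+01 -3.0000e+00  3.2000e-01] 0.502
black_block_center 0 [ 4.4085e+02 -9.6350e+01  1.4540e+01  1.7000e-01] 0.369
black_block_center 1 [ 4.3751e+02 -9.7190e+01  1.6030e+01  3.4000e-01] 0.135
```

Request:
servo_tool --series '[[[-100,-110,-40,-5,100],[-200,-220,-75,-10,100],[-300,-330,-75,-17.2,100],[-383,-443,-75,-17.2,100],[-383,-443,-75,-17.2,100],[-383,-443,-75,-17.2,100],[-383,-443,-75,-17.2,100],[-383,-443,-75,-17.2,100],[-383,-443,-75,-17.2,100],[-383,-443,-75,-17.2,100],[-383,-443,-75,-17.2,100],[-383,-443,-75,-17.2,100],[-383,-443,-75,-17.2,100],[-383,-443,-75,-17.2,100],[-383,-443,-75,-17.2,100],[-383,-443,-75,-17.2,100],[-383,-443,-75,-17.2,100],[-383,-443,-75,-17.2,100]]]'

```text
time: 3.6
ee_pos: [419.5, 61.2, 279.8]
tool_rot: [-0.001, 1.0, 0.0, -0.0]
force: [0.3, 0.1, 0.0]
width: 88.1
finger_force: 0.0
```

```bash
python3 - <<'E'
from h import *; from bench import manip
r=manip.read_camera("wrist"); cv2.imwrite("pics/w1.png",r["img"][:,:,::-1])
s=manip.observe(); print(s["ee_pos"],s["tool_rot"],s["joint_positions"])
K,R,t=cam(r); print(K[0],-R.T@t,R)
print(proj(r,[[432,74,15],[439,-100,15],[601,91,35],[590,-189,35],[374,277,21],[361,-291,19]]))
E
```

```text
[419.54700093  60.99593963 279.7975774 ] [-4.08111592e-04  9.99999914e-01  7.08200486e-05 -2.21937800e-05] [-0.02850112  0.32866885 -0.30685962  2.02194004  0.13483808  0.80987602
  1.158461  ]
[362.13260292   0.         319.17172825] [334.99322993  62.04536057 460.2216872 ] [[-2.68601229e-03  9.99995877e-01 -1.01592298e-03]
 [ 9.46747786e-01  2.87007798e-03  3.21963339e-01]
 [ 3.21964927e-01 -9.70253457e-05 -9.46751592e-01]]
[[328.88707861 197.55415321]
 [190.34338026 202.63653886]
 [340.43886752 324.03645547]
 [131.42334036 316.27399611]
 [501.17580036 150.91686411]
 [ 19.47392646 138.06417309]]
```

View pics/w1.png

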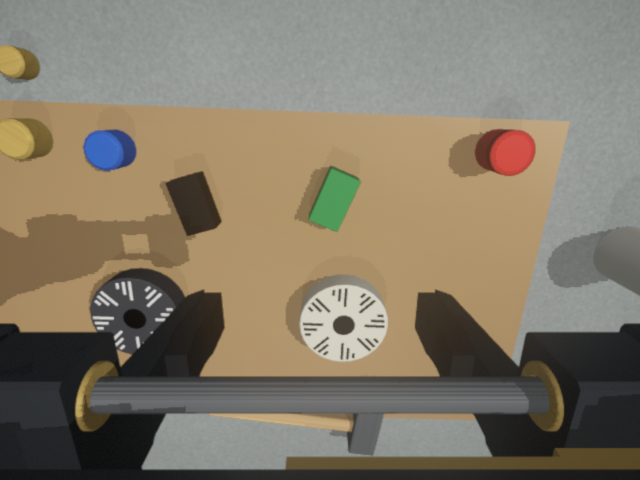

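The wrist view shows green (335,198), black (194,203), tin (512,152), brass cap (17,140), pale eye (343,324) and dark eye (134,318). I'll fit these by colour.

```bash
cat > wf.py <<'E'
from h import *; from bench import manip
def comp(m,p,minA=25):
    m=cv2.morphologyEx(m.astype(np.uint8),cv2.MORPH_OPEN,np.ones((3,3),np.uint8)); n,l,st,c=cv2.connectedComponentsWithStats(m)
    k=[i for i in range(1,n) if st[i,4]>=minA]
    k=min(k,key=lambda i:np.hypot(*(c[i]-p))) if k else 0
    return (l==k).astype(float),(c[k] if k else None)
def cmask(r,what):
    i=r["img"]; h=cv2.cvtColor(i,cv2.COLOR_RGB2HSV); H,S,V=[h[:,:,j].astype(int) for j in range(3)]
    return {"green":(abs(H-67)<18)&(S>110),"tin":((H<6)|(H>173))&(S>150),"black":(V<50),"cap":(H>18)&(H<30)&(S>130),"eye":(V<70)}[what]
SZ={"green":("box",(70,40,30)),"black":("box",(70,40,30)),"tin":("cyl",(50,45)),"cap":("cyl",(46,36))}
def fit(r,what,xy,z=0,yaw0=0):
    k,s=SZ[what]; m,c=comp(cmask(r,what),proj(r,[*xy,z+s[-1]/2])[0])
    if c is None: return None
    x,f=iou_fit([(r,m)],k,np.array([*xy,z]),yaw0,s); return np.round(x[[0,1,3]],2),round(f,3),int(m.sum())
def eye(r,xy,z=35):
    p=proj(r,[*xy,z])[0]; m=np.zeros((480,640),bool); a=int(r["fx"]*26/np.linalg.norm(np.array(r["R"])@[*xy,z]+np.array(r["t"]))); u,v=map(int,p)
    m[max(v-a,0):v+a,max(u-a,0):u+a]=True
    q,c=comp(cmask(r,"eye")&m,p,8); return (None if c is None else np.round(atz(r,c,z),1)), c
E
python3 - <<'E'
from wf import *
r=manip.read_camera("wrist"); T=manip.read_camera("top");S=manip.read_camera("side")
P={"green":(432,74),"black":(439,-100),"tin":(374,277),"cap":(361,-291)}
for n in P:
  for c,q in (("w",r),("t",T),("s",S)): print(n,c,fit(q,n,P[n],yaw0={"green":-.4,"black":.3}.get(n,0)))
for xy in((601,91),(590,-189)):
  o=[]
  for c,q in (("w",r),("t",T),("s",S)):
    e=eye(q,xy); print(c,e); o.append((q,e[1]))
  print(tri([v for v in o if v[1] is not None]))
E
```

```text
green w (array([ 4.3561e+02,  7.8900e+01, -3.1000e-01]), np.float64(0.27), 1708)
green t None
green s (array([433.65,  79.44,  -0.49]), np.float64(0.2), 575)
black w (array([ 1.13092e+03, -1.29660e+02,  4.50000e-01]), np.float64(1.0), 267)
black t (array([ 4.4018e+02, -9.7690e+01,  1.1000e-01]), np.float64(0.503), 264)
black s (array([ 4.379e+02, -9.692e+01,  4.100e-01]), np.float64(0.167), 728)
tin w (array([ 3.7454e+02,  2.7740e+02, -1.0000e-02]), np.float64(0.501), 1602)
tin t (array([3.7321e+02, 2.7525e+02, 2.8000e-01]), np.float64(0.299), 241)
tin s (array([3.7416e+02, 2.7784e+02, 1.0000e-01]), np.float64(0.238), 424)
cap w (array([ 3.6128e+02, -2.9052e+02,  4.0000e-02]), np.float64(0.277), 1569)
cap t (array([ 3.6093e+02, -2.9106e+02,  1.0000e-02]), np.float64(0.26), 209)
cap s (array([ 3.6114e+02, -2.8772e+02,  3.0000e-02]), np.float64(0.219), 692)
w (None, None)
t (None, None)
s (array([600.4,  92. ,  35. ]), array([312.        , 229.61363636]))
(array([ -98.8542247 , -835.97107055,  692.55726609]), [array([-0., -0.])])
w (array([ 593.2, -186.3,   35. ]), array([134.08685969, 318.40757238]))
t (array([ 593.4, -187.7,   35. ]), array([386.6561086, 223.7239819]))
s (array([ 589.9, -186.7,   35. ]), array([387.91163793, 282.62715517]))
(array([ 592.64512998, -186.55323235,   34.46992917]), [array([-0.1, -0.6]), array([-0.4,  0.3]), array([ 0.9, -0.3])])
```

```bash
cat >> wf.py <<'E'
SZ["stone"]=("cyl",(120,35)); SZ["pair"]=("box",(70,40,60))
def gc(r,what,xy,z=0,yaw=0,pad=9,ero=5,up=4):
    """grabcut silhouette then fit, iterated; returns x,y,yaw"""
    k,s=SZ[what]; x=np.array([*xy,z,yaw],float)
    P=proj(r,sol(k,np.array([*xy,z]),yaw,s)); a=np.int32(np.floor(P.min(0)-25)); b=np.int32(np.ceil(P.max(0)+25))
    a=np.clip(a,0,[639,479]); b=np.clip(b,0,[639,479]); im=cv2.resize(r["img"][a[1]:b[1],a[0]:b[0]][:,:,::-1],None,fx=up,fy=up,interpolation=cv2.INTER_CUBIC)
    q=dict(r); q["fx"]=r["fx"]*up; q["fy"]=r["fy"]*up; q["cx"]=(r["cx"]-a[0]+.5)*up-.5; q["cy"]=(r["cy"]-a[1]+.5)*up-.5
    for it in range(2):
        h=cv2.convexHull(np.float32(proj(q,sol(k,x[:3],x[3],s)))); m=np.zeros(im.shape[:2],np.uint8); cv2.fillConvexPoly(m,np.int32(h),1)
        g=np.full(m.shape,cv2.GC_BGD,np.uint8); E=lambda n:np.ones((2*n+1,2*n+1),np.uint8)
        pd=(pad if it==0 else pad//2)*up//2
        g[cv2.dilate(m,E(pd))>0]=cv2.GC_PR_BGD; g[m>0]=cv2.GC_PR_FGD; g[cv2.erode(m,E(pd))>0]=cv2.GC_FGD
        cv2.grabCut(im,g,None,np.zeros((1,65)),np.zeros((1,65)),4,cv2.GC_INIT_WITH_MASK)
        v=((g==1)|(g==3)).astype(float); x,f=iou_fit([(q,v)],k,x[:3],x[3],s); x[2]=z
    return np.round(x[[0,1,3]],3),round(f,3)
E
python3 - <<'E'
from wf import *
r=manip.read_camera("wrist"); T=manip.read_camera("top");S=manip.read_camera("side")
P={"green":(434,78),"black":(439,-97),"tin":(374,277),"cap":(361,-290)}
for n in P:
  for c,q in (("w",r),("t",T),("s",S)): print(n,c,gc(q,n,P[n],yaw={"green":-.4,"black":.3}.get(n,0)))
for xy in((601,92),(592,-187)):
  for c,q in (("w",r),("t",T),("s",S)): print("stone",c,gc(q,"stone",xy))
print(atz(r,(343.5,324.5),35), atz(T,(294.5,219.7),35))
E
```

```text
green w (array([ 4.3296e+02,  7.9531e+01, -4.0800e-01]), np.float64(0.019))
green t (array([4.49803e+02, 7.88180e+01, 4.06000e-01]), np.float64(0.351))
green s (array([ 4.31702e+02,  7.70660e+01, -3.93000e-01]), np.float64(0.032))
black w (array([ 4.39243e+02, -9.49320e+01,  2.77000e-01]), np.float64(0.033))
black t (array([ 4.38083e+02, -9.69310e+01,  2.52000e-01]), np.float64(0.056))
black s (array([ 4.38309e+02, -9.67330e+01,  3.44000e-01]), np.float64(0.084))
tin w (array([3.73939e+02, 2.78946e+02, 1.74000e-01]), np.float64(0.035))
tin t (array([3.74155e+02, 2.75841e+02, 3.16000e-01]), np.float64(0.093))
tin s (array([3.74459e+02, 2.78201e+02, 1.77000e-01]), np.float64(0.037))
cap w (array([ 3.61375e+02, -2.88842e+02,  2.61000e-01]), np.float64(0.042))
cap t (array([ 359.362, -289.632,    0.365]), np.float64(0.123))
cap s (array([ 3.58505e+02, -2.90684e+02,  2.03000e-01]), np.float64(0.131))
stone w (array([6.02275e+02, 9.51790e+01, 3.37000e-01]), np.float64(0.017))
stone t (array([6.02815e+02, 9.26240e+01, 1.77000e-01]), np.float64(0.062))
stone s (array([6.01151e+02, 9.33960e+01, 3.26000e-01]), np.float64(0.037))
stone w (array([ 5.94186e+02, -1.86761e+02,  2.84000e-01]), np.float64(0.075))
stone t (array([ 5.92447e+02, -1.88180e+02,  2.15000e-01]), np.float64(0.031))
stone s (array([ 5.92270e+02, -1.86318e+02,  2.43000e-01]), np.float64(0.064))
[601.98908965  94.21616607  35.        ] [601.15760528  91.16039059  35.        ]
```

Silhouette fits agree to about 2 mm: pale (602,94), dark (593,-187), midpoint (597.5,-47). Black block is at (439,-96), yaw 16°. I'll grasp it first.

Request:
servo_tool --series '[[[-19.5,-50,50,-8,100],[-19.5,-100,100,-16,100],[-19.5,-156.5,140,-16,100],[-19.5,-156.5,180,-16,100],[-19.5,-156.5,200,-16,100],[-19.5,-156.5,220,-16,100],[-19.5,-156.5,240,-16,100],[-19.5,-156.5,255,-16,100],[-19.5,-156.5,268,-16,100],[-19.5,-156.5,275,-16,100],[-19.5,-156.5,275,-16,100],[-19.5,-156.5,275,-16,100],[-19.5,-156.5,275,-16,100],[-19.5,-156.5,275,-16,40],[-19.5,-156.5,275,-16,30],[-19.5,-156.5,275,-16,30],[-19.5,-156.5,275,-16,30],[-19.5,-156.5,275,-16,30],[-19.5,-156.5,275,-16,30],[-19.5,-156.5,275,-16,30]]]'

```text
time: 5.95
ee_pos: [439.1, -96.1, 4.8]
tool_rot: [-0.139, 0.99, 0.0, -0.0]
force: [-0.3, -0.2, -0.7]
width: 34.6
finger_force: 0.0
```

```bash
python3 - <<'E'
from h import *; from bench import manip
r=manip.read_camera("wrist"); S=manip.read_camera("side")
c=np.zeros((480,760,3),np.uint8); c[:,:400]=r["img"][:,120:520]; c[:360,400:]=cv2.resize(S["img"][240:360,240:360],(360,360),interpolation=cv2.INTER_CUBIC)
cv2.imwrite("pics/w2.png",c[:,:,::-1]); s=manip.observe(); print(s["ee_pos"],s["width"],s["finger_force"])
E
```

```text
[439.11731098 -96.0620128    4.75827569] 26.959987603555707 0.0
```

View pics/w2.png

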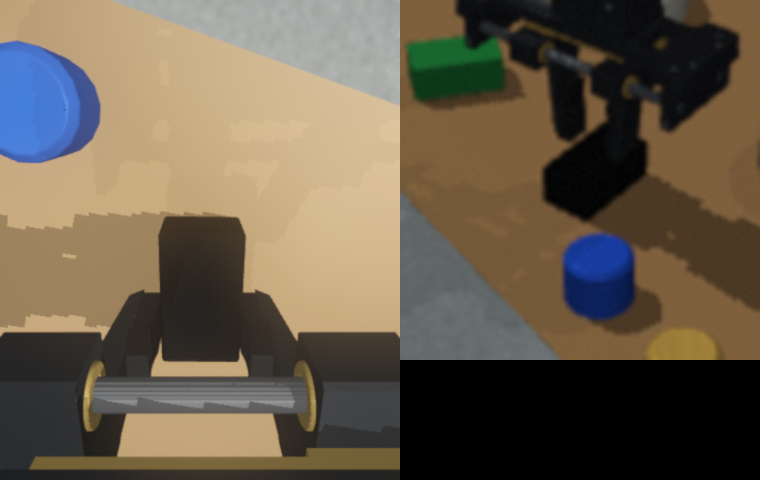

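The block sits between or ahead of the fingers at about (320,290) in the wrist picture, but no force reads. I'll check where the TCP projects.

```bash
python3 - <<'E'
from wf import *
r=manip.read_camera("wrist"); S=manip.read_camera("side"); T=manip.read_camera("top")
s=manip.observe(); p=s["ee_pos"]; print(s["width"],s["finger_force"],s["force"])
for z in (5,24,30): print(z,proj(r,[p[0],p[1],z]),proj(S,[p[0],p[1],z]))
print(proj(r,sol("box",np.array([439,-96,0]),.28,(70,40,30))).round())
E
```

```text
26.515145151567193 0.0 [-0.06861563  0.86436064 -0.47557006]
5 [[317.4187884  278.52542287]] [[305.03446316 299.89719839]]
24 [[317.19755503 294.82772704]] [[304.91975552 292.61500317]]
30 [[317.11818949 300.67603592]] [[304.8830946 290.2875907]]
[[352. 329.]
 [284. 329.]
 [280. 214.]
 [355. 214.]
 [357. 362.]
 [278. 362.]
 [273. 231.]
 [362. 231.]]
```

Request:
servo_tool --series '[[[0,0,0,0,20],[0,0,0,0,10],[0,0,0,0,10],[0,0,0,0,10],[0,0,0,0,10],[0,0,0,0,10]]]'

```text
time: 6.8
ee_pos: [439.2, -96.1, 4.8]
tool_rot: [-0.139, 0.99, 0.0, 0.0]
force: [-0.0, 0.1, 0.2]
width: 8.6
finger_force: 0.0
```

```bash
python3 - <<'E'
from wf import *
r=manip.read_camera("wrist"); S=manip.read_camera("side")
c=np.zeros((480,760,3),np.uint8); c[:,:400]=r["img"][:,120:520]; c[:360,400:]=cv2.resize(S["img"][240:360,240:360],(360,360),interpolation=cv2.INTER_CUBIC)
cv2.imwrite("pics/w3.png",c[:,:,::-1]); s=manip.observe(); print(s["ee_pos"],s["width"],s["finger_force"])
E
```

```text
[439.1221756  -96.12010472   4.79131209] 8.511013801941042 0.0
```

View pics/w3.png

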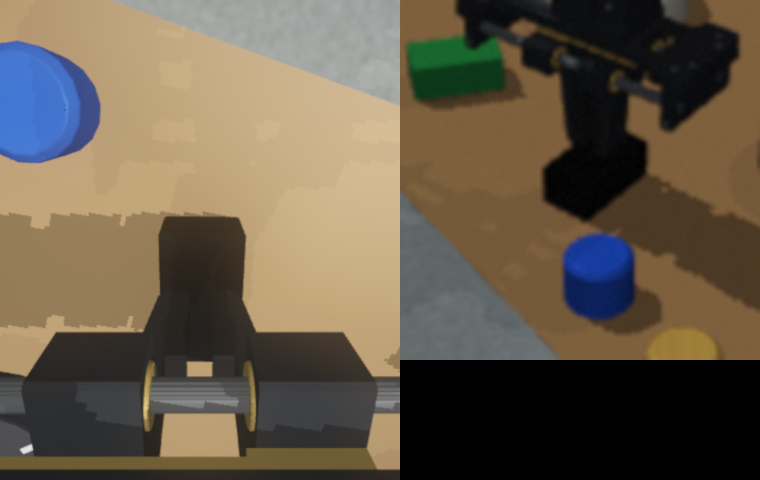

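```bash
python3 - <<'E'
from wf import *
r=manip.read_camera("wrist"); S=manip.read_camera("side"); T=manip.read_camera("top")
s=manip.observe()
y=np.array([-.275,.961]); c=np.array([439.1,-96.1])
for g in(13.5,18,-13.5):
  for z in (5,20,30,40): print(g,z,proj(S,[*(c+g*y),z]).round(1),proj(r,[*(c+g*y),z]).round(1))
print(s["joint_positions"],s["joint_torque"],s["force"])
c0=np.array([439,-96,0.])
for h in(30,): print(proj(S,sol("box",c0,.28,(70,40,h))).round(), proj(S,sol("box",c0,.28,(70,40,h))).round()[:, :].tolist())
print(gc(S,"black",(439,-96),yaw=.28), gc(r,"black",(439,-96),yaw=.28))
E
```

```text
13.5 5 [[300.  297.6]] [[342.2 278.5]]
13.5 20 [[299.9 291.9]] [[343.9 291.1]]
13.5 30 [[299.8 288. ]] [[345.2 300.7]]
13.5 40 [[299.7 284.1]] [[346.7 311.3]]
18 5 [[298.3 296.8]] [[350.4 278.5]]
18 20 [[298.2 291.1]] [[352.8 291.2]]
18 30 [[298.1 287.3]] [[354.6 300.7]]
18 40 [[298.  283.4]] [[356.6 311.3]]
-13.5 5 [[310.2 302.2]] [[292.7 278.4]]
-13.5 20 [[310.1 296.5]] [[290.6 291. ]]
-13.5 30 [[310.1 292.6]] [[289.1 300.6]]
-13.5 40 [[310.  288.7]] [[287.3 311.2]]
[ 0.13352919  0.87104825 -0.03345326  2.22305703  0.49142201  0.05404712
  1.47058319] [-4.73606233e-04 -4.58832729e+01  1.12566948e+00 -8.80510993e-01
  9.52075825e-04  7.86227686e-02 -9.22182949e-06] [-0.37352425 -0.05879386 -0.49861334]
[[307. 291.]
 [322. 297.]
 [302. 314.]
 [287. 307.]
 [307. 279.]
 [322. 286.]
 [302. 302.]
 [287. 295.]] [[307.0, 291.0], [322.0, 297.0], [302.0, 314.0], [287.0, 307.0], [307.0, 279.0], [322.0, 286.0], [302.0, 302.0], [287.0, 295.0]]
(array([ 4.39047e+02, -9.54900e+01,  2.84000e-01]), np.float64(0.11)) (array([ 4.39106e+02, -9.40390e+01,  2.79000e-01]), np.float64(0.04))
```

The fingers closed freely above the block. In the first wrist view the open tips span 194 px for 88 mm, so they are about 30 mm nearer the camera than the reported TCP. The real tips stand about 30 mm above the reading. I'll reopen and go down in careful steps.

Request:
servo_tool --series '[[[0,0,0,0,50],[0,0,0,0,100],[0,0,0,0,100],[0,0,0,0,100],[0,0,0,0,100],[0,0,0,0,100],[0,0,0,0,100],[0,0,5,0,100],[0,0,8,0,100],[0,0,8,0,100]]]'

```text
time: 8.05
ee_pos: [439.0, -96.0, -3.7]
tool_rot: [-0.139, 0.99, 0.0, -0.0]
force: [-0.7, -1.1, 0.4]
width: 86.6
finger_force: 0.0
```

```bash
python3 - <<'E'
from wf import *
r=manip.read_camera("wrist"); S=manip.read_camera("side")
c=np.zeros((480,760,3),np.uint8); c[:,:400]=r["img"][:,120:520]; c[:360,400:]=cv2.resize(S["img"][240:360,240:360],(360,360),interpolation=cv2.INTER_CUBIC)
cv2.imwrite("pics/w4.png",c[:,:,::-1]); s=manip.observe(); print(s["ee_pos"],s["tool_rot"],s["joint_positions"],s["force"])
p=s["ee_pos"]; y=np.array([-.275,.961,0])
for z in(-3,10,20,30,40): print(z,[proj(S,[p[0],p[1],z]+g*y).round(1).tolist() for g in(44,-44)],[proj(r,[p[0],p[1],z]+g*y).round(1).tolist() for g in(44,-44)])
E
```

```text
[438.96801176 -96.01126276  -3.61877979] [-1.39196966e-01  9.90264663e-01  2.14767288e-04 -2.35607308e-04] [ 0.13873925  0.88959373 -0.04171612  2.22372366  0.83186525  0.04343704
  1.13114388] [-0.08850257 -1.05339059 -0.04989842]
-3 [[[288.8, 295.5]], [[321.9, 310.7]]] [[[398.2, 279.0]], [[236.7, 278.7]]]
10 [[[288.7, 290.6]], [[321.9, 305.7]]] [[[403.4, 289.9]], [[231.2, 289.5]]]
20 [[[288.5, 286.8]], [[321.9, 301.8]]] [[[407.9, 299.2]], [[226.4, 298.9]]]
30 [[[288.4, 283.0]], [[321.9, 297.9]]] [[[413.0, 309.7]], [[221.1, 309.4]]]
40 [[[288.3, 279.1]], [[322.0, 293.9]]] [[[418.6, 321.4]], [[215.1, 321.1]]]
```

View pics/w4.png

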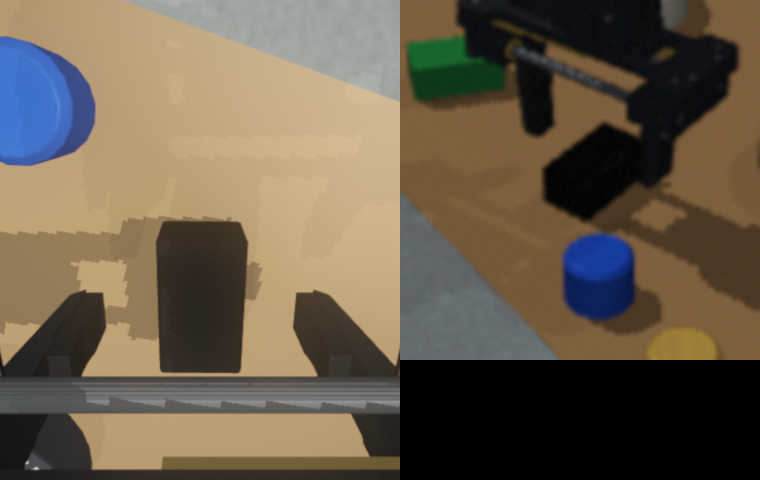

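The fully open tips show at side px (286,285) and (324,303), about z = 20 while the reading is -3.7, an offset of about 24 mm. The tips straddle the block cleanly. I'll go down another 13 mm and grip.

Request:
servo_tool --series '[[[0,0,4,0,100],[0,0,8,0,100],[0,0,11,0,100],[0,0,13,0,100],[0,0,13,0,100],[0,0,13,0,100],[0,0,13,0,45],[0,0,13,0,20],[0,0,13,0,20],[0,0,13,0,20],[0,0,13,0,20],[0,0,13,0,20],[0,0,13,0,20],[0,0,13,0,20],[0,0,13,0,20]]]'

```text
time: 9.65
ee_pos: [439.1, -96.0, -16.2]
tool_rot: [-0.139, 0.99, 0.0, 0.0]
force: [0.3, 1.5, 0.1]
width: 39.7
finger_force: 30.0
```

Request:
servo_tool --series '[[[0,0,-30,0,20],[0,0,-70,0,20],[-40,1,-80,5,20],[-80,2,-80,10,20],[-120,3,-80,15,20],[-150,3.7,-80,17.7,20],[-165.8,3.7,-80,17.7,20],[-165.8,3.7,-80,17.7,20],[-165.8,3.7,-60,17.7,20],[-165.8,3.7,-40,17.7,20],[-165.8,3.7,-20,17.7,20],[-165.8,3.7,-20,17.7,20],[-165.8,3.7,-20,17.7,20]]]'

```text
time: 10.95
ee_pos: [596.1, -47.5, 3.7]
tool_rot: [0.015, 1.0, -0.0, -0.001]
force: [-0.0, -0.5, -0.8]
width: 39.5
finger_force: 30.0
```

```bash
python3 - <<'E'
from wf import *
r=manip.read_camera("wrist"); S=manip.read_camera("side"); T=manip.read_camera("top")
s=manip.observe(); p=s["ee_pos"]; print(p,s["width"],s["finger_force"],s["tool_rot"])
for q in(r,S): print(gc(q,"black",p[:2],z=19,yaw=-.03))
for q in(r,S): print(gc(q,"stone",(602,94)), gc(q,"stone",(593.5,-187)))
c=np.zeros((480,800,3),np.uint8); c[:,:480]=r["img"][:,80:560]; c[:320,480:]=cv2.resize(S["img"][200:320,280:400],(320,320),interpolation=cv2.INTER_CUBIC)
cv2.imwrite("pics/w5.png",c[:,:,::-1])
E
```

```text
[597.96723417 -47.07715914   4.90842189] 39.683451097364234 29.991048574447632 [1.52555011e-02 9.99883366e-01 4.75104462e-05 7.22248090e-04]
(array([ 5.97691e+02, -4.70130e+01, -3.80000e-02]), np.float64(0.034))
(array([ 6.01077e+02, -4.57020e+01,  3.00000e-03]), np.float64(0.101))
(array([6.02161e+02, 9.66160e+01, 2.25000e-01]), np.float64(0.012)) (array([ 5.93236e+02, -1.87444e+02,  1.49000e-01]), np.float64(0.015))
(array([6.01887e+02, 9.36890e+01, 1.49000e-01]), np.float64(0.08)) (array([ 5.91737e+02, -1.86600e+02,  2.52000e-01]), np.float64(0.042))
```

View pics/w5.png

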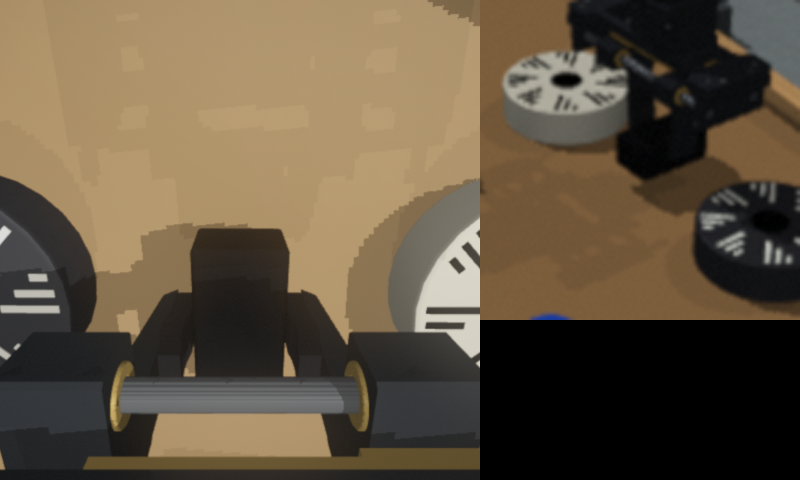

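The block is held square between the stones. I'll lower and release it.

Request:
servo_tool --series '[[[0,0,6,0,20],[0,0,12,0,20],[0,0,17,0,20],[0,0,19.7,0,20],[0,0,19.7,0,20],[0,0,19.7,0,20],[0,0,19.7,0,50],[0,0,19.7,0,70],[0,0,19.7,0,90],[0,0,19.7,0,90],[0,0,19.7,0,90],[0,0,10,0,90],[0,0,-20,0,90],[0,0,-60,0,90],[0,0,-100,0,100],[0,0,-140,0,100],[0,0,-140,0,100],[0,0,-140,0,100],[0,0,-140,0,100]]]'

```text
time: 13.0
ee_pos: [596.5, -47.4, 143.0]
tool_rot: [0.015, 1.0, -0.0, -0.001]
force: [0.2, 0.4, 0.1]
width: 88.0
finger_force: 0.0
```

```bash
python3 - <<'E'
from wf import *
r=manip.read_camera("wrist"); S=manip.read_camera("side"); T=manip.read_camera("top")
s=manip.observe(); p=s["ee_pos"]; print(p,s["width"],s["tool_rot"])
for q in(r,S,T): print(gc(q,"black",(597.5,-47),z=0,yaw=-.03))
for q in(r,S): print(gc(q,"green",(432.5,79),z=0,yaw=-.4))
for q in(r,S): print(gc(q,"stone",(602,94)), gc(q,"stone",(593.5,-187)))
E
```

```text
[596.52725761 -47.07378862 142.45810782] 87.96861180039379 [ 1.50348936e-02  9.99886064e-01 -1.43129776e-05 -1.34548417e-03]
(array([ 5.98061e+02, -4.64090e+01, -3.10000e-02]), np.float64(0.023))
(array([ 5.96979e+02, -4.95890e+01,  6.20000e-02]), np.float64(0.111))
(array([ 5.95219e+02, -4.81320e+01, -4.00000e-02]), np.float64(0.087))
(array([ 4.32172e+02,  7.96530e+01, -4.04000e-01]), np.float64(0.009))
(array([ 4.3202e+02,  7.7464e+01, -4.1100e-01]), np.float64(0.03))
(array([6.01212e+02, 9.42520e+01, 2.40000e-01]), np.float64(0.018)) (array([ 5.92506e+02, -1.84748e+02,  2.55000e-01]), np.float64(0.029))
(array([6.01291e+02, 9.38820e+01, 3.65000e-01]), np.float64(0.044)) (array([ 5.92133e+02, -1.86225e+02,  3.11000e-01]), np.float64(0.056))
```

Request:
servo_tool --series '[[[40,30,0,5,100],[80,60,0,10,100],[120,90,20,16,100],[150,110,40,21.5,100],[168.4,121.3,70,21.5,100],[168.4,121.3,80,21.5,100],[168.4,121.3,80,21.5,100],[168.4,121.3,80,21.5,100],[168.4,121.3,80,21.5,100]]]'

```text
time: 14.05
ee_pos: [433.8, 79.1, 64.1]
tool_rot: [0.202, 0.979, 0.0, 0.001]
force: [1.2, -0.4, 0.6]
width: 87.9
finger_force: 0.0
```

```bash
python3 - <<'E'
from wf import *
r=manip.read_camera("wrist"); s=manip.observe(); print(s["ee_pos"],s["tool_rot"],s["joint_positions"])
print(gc(r,"green",(432.5,79),z=0,yaw=-.4))
E
```

```text
[433.80546127  79.06332506  64.26845497] [2.02139009e-01 9.79356522e-01 4.56196972e-04 6.45521770e-04] [-0.13708564  0.74046369 -0.23624144  2.22446086  0.7044285   0.24605723
  0.16163685]
(array([ 4.33075e+02,  7.96210e+01, -4.08000e-01]), np.float64(0.023))
```

Request:
servo_tool --series '[[[0.8,0,30,0,100],[0.8,0,50,0,100],[0.8,0,65,0,100],[0.8,0,75,0,100],[0.8,0,79.7,0,100],[0.8,0,79.7,0,100],[0.8,0,79.7,0,60],[0.8,0,79.7,0,20],[0.8,0,79.7,0,20],[0.8,0,79.7,0,20],[0.8,0,79.7,0,20],[0.8,0,79.7,0,20],[0.8,0,79.7,0,20],[0.8,0,79.7,0,20]]]'

```text
time: 15.5
ee_pos: [432.2, 79.7, -15.8]
tool_rot: [0.201, 0.98, 0.0, 0.0]
force: [-0.9, -0.2, 1.8]
width: 39.8
finger_force: 30.0
```

Request:
servo_tool --series '[[[0,0,-35,0,20],[0,0,-80,0,20],[-40,-10,-90,-5,20],[-80,-20,-90,-10,20],[-120,-30,-90,-15,20],[-160,-40,-90,-21.5,20],[-190,-48,-90,-21.5,20],[-202,-50.7,-90,-21.5,20],[-202,-50.7,-75,-21.5,20],[-202,-50.7,-60,-21.5,20],[-202,-50.7,-45,-21.5,20],[-202,-50.7,-45,-21.5,20],[-202,-50.7,-45,-21.5,20],[-202,-50.7,-45,-21.5,20]]]'

```text
time: 16.9
ee_pos: [597.8, -45.6, 29.6]
tool_rot: [0.014, 1.0, 0.0, 0.0]
force: [-1.0, -0.5, -1.6]
width: 39.7
finger_force: 30.0
```

```bash
python3 - <<'E'
from wf import *
r=manip.read_camera("wrist"); s=manip.observe(); p=s["ee_pos"]; print(p,s["tool_rot"],s["width"])
S=manip.read_camera("side"); T=manip.read_camera("top")
for q in (r,S): print(gc(q,"green",p[:2],z=p[2]+16,yaw=-.03), gc(q,"black",(598,-46.5),z=0,yaw=-.03))
c=np.zeros((480,800,3),np.uint8); c[:,:480]=r["img"][:,80:560]; c[:320,480:]=cv2.resize(S["img"][200:320,280:400],(320,320),interpolation=cv2.INTER_CUBIC)
cv2.imwrite("pics/w6.png",c[:,:,::-1])
E
```

```text
[598.0472088  -45.8838262   29.77514468] [1.45724288e-02 9.99893694e-01 9.64040520e-05 4.84666861e-04] 39.513397209375576
(array([ 5.98883e+02, -4.47670e+01, -3.00000e-02]), np.float64(0.021)) (array([ 5.99484e+02, -4.85660e+01, -9.60000e-02]), np.float64(0.058))
(array([ 5.96594e+02, -4.85650e+01, -4.60000e-02]), np.float64(0.087)) (array([ 5.97106e+02, -4.69100e+01,  1.70000e-02]), np.float64(0.131))
```

View pics/w6.png

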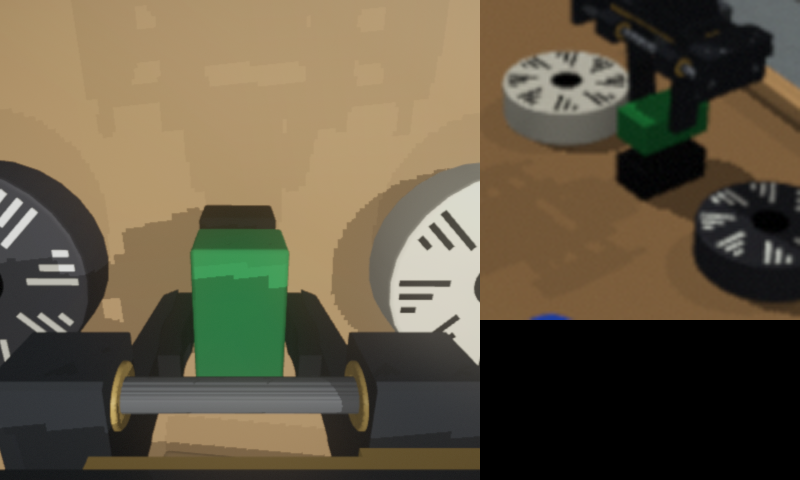

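The green block is held square over the black one, aligned to about 1 mm. I'll lower and release.

Request:
servo_tool --series '[[[0,-0.8,5,0,20],[0,-0.8,10,0,20],[0,-0.8,13,0,20],[0,-0.8,14.6,0,20],[0,-0.8,14.6,0,20],[0,-0.8,14.6,0,20],[0,-0.8,14.6,0,50],[0,-0.8,14.6,0,70],[0,-0.8,14.6,0,90],[0,-0.8,14.6,0,90],[0,-0.8,14.6,0,90],[0,-0.8,5,0,90],[0,-0.8,-30,0,90],[0,-0.8,-70,0,90],[0,-0.8,-120,0,100],[0,-0.8,-120,0,100],[0,-0.8,-120,0,100],[0,-0.8,-120,0,100]]]'

```text
time: 18.85
ee_pos: [596.8, -47.9, 148.3]
tool_rot: [0.015, 1.0, -0.0, -0.001]
force: [0.2, 0.1, -0.4]
width: 88.1
finger_force: 0.0
```

```bash
python3 - <<'E'
from wf import *
r=manip.read_camera("wrist"); s=manip.observe(); p=s["ee_pos"]; print(p,s["tool_rot"])
S=manip.read_camera("side"); T=manip.read_camera("top")
for q in (r,S,T): print(gc(q,"pair",(598,-46.5),z=0,yaw=-.03),gc(q,"green",(598,-46.5),z=30,yaw=-.03))
E
```

```text
[596.61787536 -47.8799027  147.84230506] [ 1.51214435e-02  9.99884768e-01 -2.93828589e-04 -1.30626619e-03]
(array([ 5.9830e+02, -4.6463e+01, -3.0000e-02]), np.float64(0.016)) (array([ 5.9856e+02, -4.6405e+01, -2.9000e-02]), np.float64(0.012))
(array([ 5.98076e+02, -4.73700e+01, -1.80000e-02]), np.float64(0.042)) (array([ 5.96959e+02, -4.89440e+01, -3.20000e-02]), np.float64(0.031))
(array([ 5.98638e+02, -4.86320e+01, -5.00000e-03]), np.float64(0.077)) (array([ 5.96799e+02, -4.78990e+01, -2.10000e-02]), np.float64(0.112))
```

Request:
servo_tool --series '[[[33,-36,0,5,100],[66,-72,0,10,100],[99,-108,0,20,100],[132,-144,0,20,100],[165,-180,10,20,100],[198,-216,25,20,100],[228.7,-248.8,50,20,100],[228.7,-248.8,50,20,100],[228.7,-248.8,50,20,100],[228.7,-248.8,50,20,100],[228.7,-248.8,50,20,100],[228.7,-248.8,50,20,100],[228.7,-248.8,50,20,100]]]'

```text
time: 20.3
ee_pos: [362.5, -288.6, 99.4]
tool_rot: [0.188, 0.982, 0.0, 0.0]
force: [-0.1, 0.1, 0.8]
width: 87.8
finger_force: 0.0
```

```bash
python3 - <<'E'
from wf import *
r=manip.read_camera("wrist"); s=manip.observe(); p=s["ee_pos"]; print(p,s["tool_rot"],s["joint_positions"])
g=gc(r,"cap",(361,-289.5),z=0); print(g, fit(r,"cap",(361,-289.5)))
a=2*np.arcsin(-s["tool_rot"][0]); d=g[0][:2]-p[:2]; print(a*57.3,"dx",-(np.cos(a)*d[0]+np.sin(a)*d[1]),"dy",-np.sin(a)*d[0]+np.cos(a)*d[1])
cv2.imwrite("pics/w7.png",r["img"][:,:,::-1])
E
```

```text
[ 362.23640977 -288.73439754   99.32352342] [1.87955160e-01 9.82177559e-01 2.00664043e-06 3.16783530e-04] [ 0.97428188  0.74300534 -0.65114946  2.125898    0.87580106  0.56290539
  0.86329843]
(array([ 3.60078e+02, -2.86549e+02,  3.44000e-01]), np.float64(0.067)) (array([ 3.7290e+02, -3.0468e+02, -8.0000e-02]), np.float64(21.852), 165)
-21.668543298690064 dx 2.812781028662661 dy 1.2340818555143869
```

View pics/w7.png

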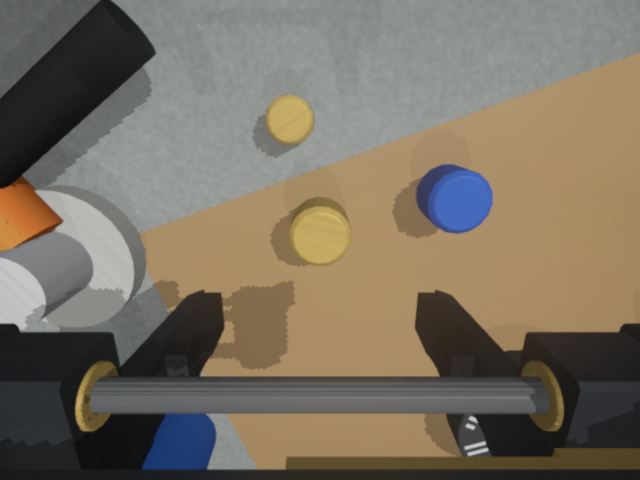

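The cap is centred at (320,236), blue is at (458,200), small brass is at (289,119), and both fingers are clear. I'll refine the cap centre.

```bash
python3 - <<'E'
from wf import *
r=manip.read_camera("wrist"); s=manip.observe(); p=s["ee_pos"]
h=cv2.cvtColor(r["img"],cv2.COLOR_RGB2HSV).astype(int); print(h[236,320],h[262,320],h[280,300],h[206,320],h[236,240])
m,c=comp((h[:,:,1]>100)&(h[:,:,2]>170)&(h[:,:,0]>19)&(h[:,:,0]<30),(320,236)); ys,xs=np.nonzero(m); print(c,m.sum(),xs.min(),xs.max(),ys.min(),ys.max())
print(atz(r,(320.5,236),36),atz(r,c,36),proj(r,[[361,-289,36],[361,-289,0]]))
E
```

```text
[ 22 128 193] [ 22 129 192] [ 18 104 172] [ 21 132 147] [ 18 100 171]
[321.79237122 235.09712937] 2543.0 294 351 207 263
[ 359.29145449 -285.89616291   36.        ] [ 359.00084414 -284.79708488   36.        ] [[317.32351879 239.6395484 ]
 [317.57563774 225.09921621]]
```

Request:
servo_tool --series '[[[3,1,35,0,100],[3,1,65,0,100],[3,1,85,0,100],[3,1,100,0,100],[3,1,110,0,100],[3,1,110,0,100],[3,1,110,0,60],[3,1,110,0,30],[3,1,110,0,30],[3,1,110,0,30],[3,1,110,0,30],[3,1,110,0,30],[3,1,110,0,30],[3,1,110,0,30]]]'

```text
time: 21.8
ee_pos: [359.3, -287.1, -10.7]
tool_rot: [0.188, 0.982, -0.0, 0.0]
force: [-0.3, -0.3, 3.5]
width: 44.4
finger_force: 30.0
```

Request:
servo_tool --series '[[[0,0,-20,0,30],[0,0,-45,0,30],[0,0,-80,0,30],[0,0,-100,0,30],[0,0,-100,0,30]]]'

```text
time: 22.3
ee_pos: [360.0, -287.8, 90.6]
tool_rot: [0.189, 0.982, -0.0, 0.002]
force: [0.6, -0.3, -4.8]
width: 44.7
finger_force: 30.0
```

```bash
python3 - <<'E'
from wf import *
r=manip.read_camera("wrist"); s=manip.observe(); p=s["ee_pos"]; print(p,s["width"],s["finger_force"],s["force"],s["moment"])
S=manip.read_camera("side")
z=p[2]+10.7; print(gc(r,"cap",p[:2],z=z),gc(S,"cap",p[:2],z=z))
print(proj(r,[[p[0],p[1],z+36]]),proj(S,[[p[0],p[1],z+18]]))
c=np.zeros((480,800,3),np.uint8); c[:,:400]=r["img"][:,120:520]; c[:400,400:]=cv2.resize(S["img"][270:390,270:390],(400,400),interpolation=cv2.INTER_CUBIC)
cv2.imwrite("pics/w8.png",c[:,:,::-1])
E
```

```text
[ 359.20345258 -287.61028389   89.28131512] 44.46425260123351 29.999373194295913 [-0.24647789  0.25125068 -4.08304419] [ 0.03404478 -0.05722584 -0.01330717]
(array([ 3.61243e+02, -2.87568e+02,  3.90000e-02]), np.float64(0.065)) (array([ 3.61040e+02, -2.88526e+02,  9.40000e-02]), np.float64(0.094))
[[317.26765297 323.12251589]] [[334.19650842 319.16827083]]
```

View pics/w8.png

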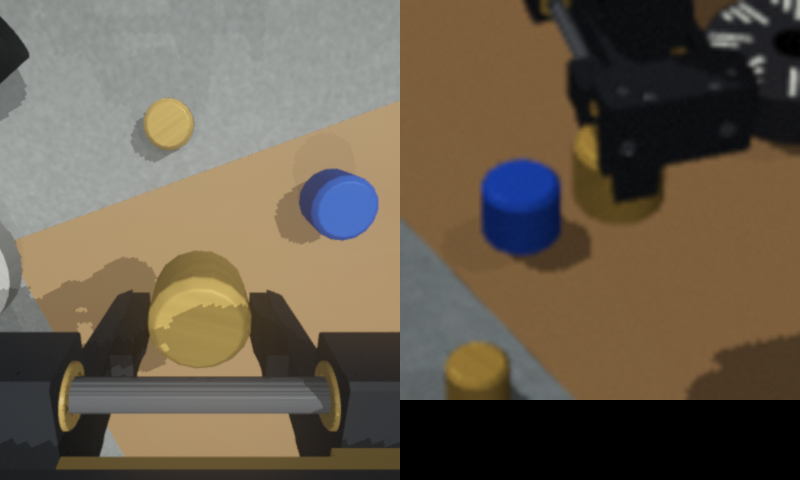

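The cap is held upright and centred at (319,322) to about 1 mm. I'll carry it over the pale stone.

Request:
servo_tool --series '[[[-7,40,0,-3,30],[-15,80,0,-6,30],[-23,120,0,-9,30],[-30,160,0,-12,30],[-38,200,0,-15,30],[-45,240,0,-18,30],[-53,280,0,-20,30],[-60,320,0,-20,30],[-68,360,0,-20,30],[-75,400,0,-20,30],[-83.4,443.9,0,-20,30],[-83.4,443.9,0,-20,30],[-83.4,443.9,20,-20,30],[-83.4,443.9,40,-20,30],[-83.4,443.9,45,-20,30],[-83.4,443.9,45,-20,30],[-83.4,443.9,45,-20,30],[-83.4,443.9,45,-20,30]]]'

```text
time: 24.2
ee_pos: [601.6, 94.7, 44.8]
tool_rot: [0.015, 1.0, 0.0, 0.001]
force: [-0.1, 0.6, -3.8]
width: 44.3
finger_force: 30.0
```

```bash
cat > chk.py <<'E'
from wf import *
r=manip.read_camera("wrist"); s=manip.observe(); p=s["ee_pos"]; print(p,s["tool_rot"],s["width"],s["finger_force"])
S=manip.read_camera("side"); T=manip.read_camera("top")
z=p[2]+10.7; print("z",z,gc(r,"cap",p[:2],z=z),gc(S,"cap",p[:2],z=z),gc(T,"cap",p[:2],z=z))
print(gc(r,"stone",(602,94)),gc(S,"stone",(602,94)))
c=np.zeros((480,800,3),np.uint8); c[:,:400]=r["img"][:,120:520]; c[:400,400:]=cv2.resize(S["img"][170:270,260:360],(400,400),interpolation=cv2.INTER_CUBIC)
cv2.imwrite("pics/w9.png",c[:,:,::-1])
E
python3 chk.py
```

```text
[601.61748692  94.57535522  44.89312971] [1.51971330e-02 9.99884215e-01 2.66681704e-04 7.30025019e-04] 44.52254066288193 29.99934974592179
z 55.59312971471742 (array([6.02883e+02, 9.54370e+01, 1.55000e-01]), np.float64(0.06)) (array([6.01603e+02, 9.09050e+01, 4.40000e-02]), np.float64(0.125)) (array([5.97379e+02, 9.32510e+01, 5.38000e-01]), np.float64(0.438))
(array([6.02588e+02, 9.50650e+01, 2.96000e-01]), np.float64(0.026)) (array([6.02037e+02, 9.39110e+01, 7.30000e-02]), np.float64(0.058))
```

View pics/w9.png

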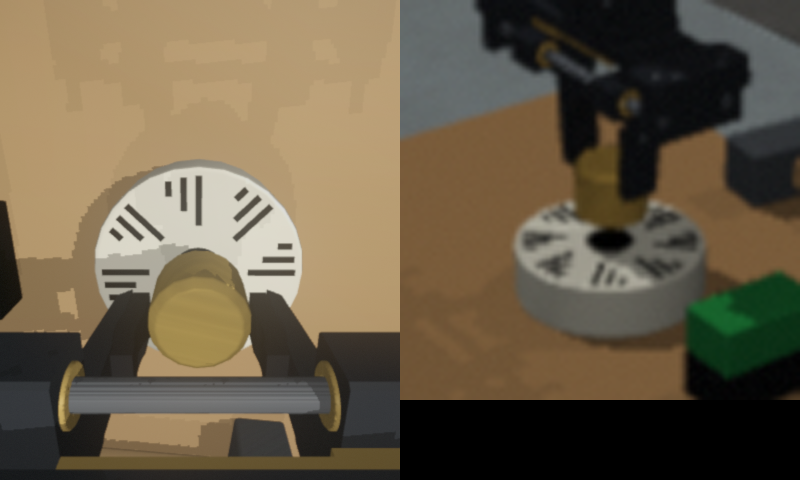

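The cap is centred over the eye, about 20 mm above the face. I'll lower and release.

Request:
servo_tool --series '[[[0,0,7,0,30],[0,0,13,0,30],[0,0,17,0,30],[0,0,19.6,0,30],[0,0,19.6,0,30],[0,0,19.6,0,30],[0,0,19.6,0,60],[0,0,19.6,0,80],[0,0,19.6,0,95],[0,0,19.6,0,95],[0,0,19.6,0,95],[0,0,5,0,95],[0,0,-30,0,95],[0,0,-70,0,100],[0,0,-110,0,100],[0,0,-110,0,100],[0,0,-110,0,100]]]'

```text
time: 26.05
ee_pos: [601.6, 94.5, 155.8]
tool_rot: [0.015, 1.0, 0.0, 0.001]
force: [-0.2, -0.1, -0.3]
width: 88.3
finger_force: 0.0
```

```bash
python3 - <<'E'
from wf import *
r=manip.read_camera("wrist"); s=manip.observe(); p=s["ee_pos"]; print(p,s["tool_rot"])
S=manip.read_camera("side"); T=manip.read_camera("top")
for q in(r,S,T): print(gc(q,"cap",(602,94.3),z=35),gc(q,"stone",(602,94)))
print([gc(q,"tin",(374,278)) for q in (r,S)])
E
```

```text
[600.74539825  93.93530021 154.32473533] [ 1.51297487e-02  9.99885498e-01 -2.85487666e-04  1.55272424e-05]
(array([6.02158e+02, 9.51230e+01, 1.76000e-01]), np.float64(0.068)) (array([6.0256e+02, 9.4783e+01, 8.1000e-02]), np.float64(0.043))
(array([6.00111e+02, 9.13160e+01, 2.65000e-01]), np.float64(0.112)) (array([6.02467e+02, 9.43940e+01, 4.80000e-01]), np.float64(0.059))
(array([6.02261e+02, 9.34220e+01, 2.51000e-01]), np.float64(0.111)) (array([6.0435e+02, 9.3524e+01, 2.6900e-01]), np.float64(0.068))Traceback (most recent call last):
  File "<stdin>", line 5, in <module>
  File "wf.py", line 24, in gc
    a=np.clip(a,0,[639,479]); b=np.clip(b,0,[639,479]); im=cv2.resize(r["img"][a[1]:b[1],a[0]:b[0]][:,:,::-1],None,fx=up,fy=up,interpolation=cv2.INTER_CUBIC)
                                                           ~~~~~~~~~~^^^^^^^^^^^^^^^^^^^^^^^^^^^^^^^^^^^^^^^^^^^^^^^^^^^^^^^^^^^^^^^^^^^^^^^^^^^^^^^^^^^^^^^^
cv2.error: OpenCV(4.12.0) /io/opencv/modules/imgproc/src/resize.cpp:4208: error: (-215:Assertion failed) !ssize.empty() in function 'resize'
```

Request:
servo_tool --series '[[[33,25,0,7,100],[66,50,0,14,100],[100,76,0,21,100],[133,101,0,28,100],[166,127,10,35,100],[200,152,30,43.3,100],[232.4,177.3,50,43.3,100],[232.4,177.3,50,43.3,100],[232.4,177.3,50,43.3,100],[232.4,177.3,50,43.3,100],[232.4,177.3,50,43.3,100],[232.4,177.3,50,43.3,100]]]'

```text
time: 27.4
ee_pos: [375.4, 277.5, 104.3]
tool_rot: [0.384, 0.923, 0.0, 0.0]
force: [-0.1, 0.6, -0.1]
width: 88.1
finger_force: 0.0
```

```bash
python3 - <<'E'
from wf import *
r=manip.read_camera("wrist"); s=manip.observe(); p=s["ee_pos"]; print(p,s["tool_rot"],s["joint_positions"])
g=gc(r,"tin",(374,278.5)); print(g)
h=cv2.cvtColor(r["img"],cv2.COLOR_RGB2HSV).astype(int); m,c=comp(((h[:,:,0]<8)|(h[:,:,0]>172))&(h[:,:,1]>140),proj(r,[374,278,22])[0]); ys,xs=np.nonzero(m); print(c,xs.min(),xs.max(),ys.min(),ys.max(),proj(r,[374,278,45]))
x,f=iou_fit([(r,m)],"cyl",np.array([374,278,0.]),0,(50,45)); print(x,f)
a=2*np.arcsin(-s["tool_rot"][0]); d=g[0][:2]-p[:2]; print(a*57.3,"dx",-(np.cos(a)*d[0]+np.sin(a)*d[1]),"dy",-np.sin(a)*d[0]+np.cos(a)*d[1])
E
```

```text
[375.17083218 277.66607629 104.2779746 ] [3.84249043e-01 9.23229439e-01 2.02054496e-04 1.85188326e-04] [-0.46940069  0.69194347 -0.42544756  2.11914785  0.64036758  0.45677493
 -0.61238163]
(array([3.74768e+02, 2.77844e+02, 2.72000e-01]), np.float64(0.031))
[318.30563731 235.60493548] 283 353 195 274 [[317.79201942 241.33794792]]
[ 3.74501383e+02  2.77830762e+02 -2.29815362e+00  7.60101200e-02] 0.05762406388862994
-45.19758479562445 dx 0.410114878899802 dy -0.1604256799698921
```

Request:
servo_tool --series '[[[0.4,0,35,0,100],[0.4,0,65,0,100],[0.4,0,88,0,100],[0.4,0,104,0,100],[0.4,0,112,0,100],[0.4,0,112,0,100],[0.4,0,112,0,65],[0.4,0,112,0,40],[0.4,0,112,0,40],[0.4,0,112,0,40],[0.4,0,112,0,40],[0.4,0,112,0,40],[0.4,0,112,0,40],[0.4,0,112,0,40]]]'

```text
time: 28.85
ee_pos: [374.0, 278.9, -7.6]
tool_rot: [0.383, 0.924, 0.0, 0.0]
force: [0.5, -0.4, 5.7]
width: 49.1
finger_force: 30.0
```

Request:
servo_tool --series '[[[0,0,-40,0,40],[0,0,-90,0,40],[-40,-18,-120,3,40],[-80,-36,-120,7,40],[-120,-55,-120,11,40],[-160,-73,-120,15,40],[-200,-91,-120,19,40],[-240,-109,-120,23,40],[-280,-127,-120,27,40],[-320,-145,-120,31,40],[-360,-164,-120,35,40],[-400,-182,-120,39,40],[-440,-200,-120,43,40],[-480,-218,-120,46.5,40],[-520,-236,-120,46.5,40],[-545,-248,-120,46.5,40],[-563.3,-255.9,-120,46.5,40],[-563.3,-255.9,-120,46.5,40],[-563.3,-255.9,-120,46.5,40],[-563.3,-255.9,-120,46.5,40]]]'

```text
time: 30.85
ee_pos: [590.4, -298.1, 111.8]
tool_rot: [0.716, 0.698, 0.0, -0.001]
force: [0.3, 0.4, -1.1]
width: 49.1
finger_force: 30.0
```

```bash
python3 - <<'E'
from wf import *
r=manip.read_camera("wrist"); s=manip.observe(); p=s["ee_pos"]; print(p,s["tool_rot"],s["joint_positions"],s["width"],s["finger_force"])
z=p[2]+7.8; S=manip.read_camera("side"); T=manip.read_camera("top")
for q in(r,S,T): print(gc(q,"tin",p[:2],z=z),gc(q,"stone",(593,-187)))
E
```

```text
[ 590.54455298 -298.25097325  111.98879073] [ 7.15571603e-01  6.98538865e-01  1.65043771e-04 -8.41219018e-04] [ 0.63612616  0.87898185 -0.46327613  1.51588319  0.46972884  0.86038423
 -0.0166442 ] 49.682374999332126 30.000049006193876
(array([ 5.90025e+02, -2.99474e+02,  3.18000e-01]), np.float64(0.019)) (array([ 5.91953e+02, -1.84729e+02,  1.99000e-01]), np.float64(0.011))
(array([ 5.89085e+02, -3.01639e+02,  4.81000e-01]), np.float64(0.076)) (array([ 5.92238e+02, -1.86322e+02,  1.36000e-01]), np.float64(0.07))
(array([ 583.878, -308.401,    0.713]), np.float64(0.253)) (array([ 5.92669e+02, -1.87934e+02,  3.04000e-01]), np.float64(0.054))
```

Request:
servo_tool --series '[[[-1,0,35,0,40],[-1,0,70,0,40],[-1,0,95,0,40],[-1,0,110,0,40],[-1,0,116,0,40],[-1,0,119.4,0,40],[-1,0,119.4,0,40],[-1,0,119.4,0,40],[-1,0,119.4,0,65],[-1,0,119.4,0,85],[-1,0,119.4,0,95],[-1,0,119.4,0,95],[-1,0,119.4,0,95],[-1,0,100,0,95],[-1,0,60,0,95],[-1,0,10,0,95],[-1,0,-50,0,95],[-1,0,-100,0,95],[-1,0,-100,0,95],[-1,0,-100,0,95]]]'

```text
time: 33.0
ee_pos: [592.1, -301.9, 214.4]
tool_rot: [0.717, 0.697, 0.001, 0.002]
force: [-0.4, -0.6, -0.3]
width: 83.9
finger_force: 0.0
```

```bash
python3 - <<'E'
from wf import *
r=manip.read_camera("wrist"); s=manip.observe(); p=s["ee_pos"]; print(p,s["time"])
S=manip.read_camera("side"); T=manip.read_camera("top")
for q in(r,S,T): print(gc(q,"tin",(590,-301)),gc(q,"stone",(593,-187)),gc(q,"green",(598,-47),z=30,yaw=-.03)if q is not r else "")
c=np.zeros((480,800,3),np.uint8); c[:,:400]=cv2.resize(T["img"][140:320,270:420],(400,480)); c[:400,400:]=cv2.resize(S["img"][190:350,270:430],(400,400),interpolation=cv2.INTER_CUBIC)
cv2.imwrite("pics/end.png",c[:,:,::-1])
E
```

```text
[ 590.51355838 -301.58974836  211.95721208] 33.05
(array([ 5.91525e+02, -3.03266e+02,  3.37000e-01]), np.float64(0.026)) (array([ 5.91944e+02, -1.85726e+02,  2.59000e-01]), np.float64(0.013)) 
(array([ 5.90687e+02, -3.03946e+02,  3.05000e-01]), np.float64(0.032)) (array([ 5.91844e+02, -1.86366e+02,  8.70000e-02]), np.float64(0.049)) (array([ 5.96346e+02, -4.97020e+01, -2.10000e-02]), np.float64(0.039))
(array([ 5.92126e+02, -3.04186e+02,  2.84000e-01]), np.float64(0.097)) (array([ 5.92883e+02, -1.88242e+02,  1.44000e-01]), np.float64(0.023)) (array([ 5.97602e+02, -4.88260e+01,  1.50000e-02]), np.float64(0.146))
```

View pics/end.png

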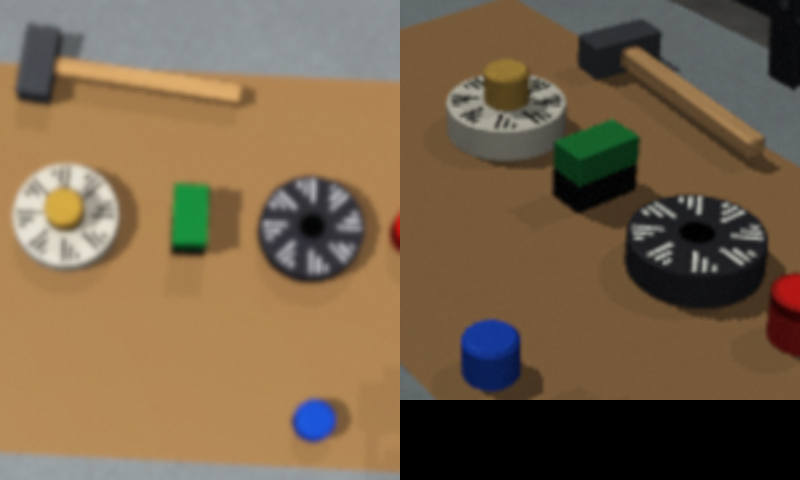

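The cap is on the pale stone, the green block is squarely on the black one, and the tin is 117 mm from the dark stone's centre, on the line. Handing in.

```bash
python3 -c "
from bench import manip
print(manip.sign_off())"
```

```text
the job is handed in; nothing more can be done
None
```

I handed the job in at about 33 s: my last camera check put the cap, both blocks and the tin within the limits, and the bottle, hammer and mug were not touched; the hand-in returned no verdict.

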